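# Roll the sample tube onto the green line of the labelling mat

### The job

Roll the lying amber sample tube across the white labelling mat, by pushing it with the fingertips, until it rests on the green line, lying along it and about midway between the line's ends. Do not pick up or carry the tube (it must turn over as it goes and stay down on the mat), leave the tin, the brass weight and the ink pad beside the mat where they are, and let go of the tube so that it lies still on the line.

Things in the scene. Friction and masses are not known exactly. Their poses are not given: they have to be found in the camera images.
- tube: lying amber glass tube, white label, black cap: a cylinder 25 mm across, 110 mm long, loose, 40 to 90 g. Origin mid-length on its axis (12.5 mm above the mat); y axis along it towards the cap, z up at first, turning as it rolls. Starts between the lines, parallel within 5 degrees. Stops within millimetres when released slowly; a tip pressed lightly on top rolls it half as far as the tip moves
- mat: white mat with a dark rubber edge, 270 x 230 mm, 4 mm thick, lying flat and fixed on the counter. Origin at the centre of its underside (height 0); x axis across the lines, y axis along the lines, z up
- green_line: strip of green tape 14 mm wide, 170 mm long, flat on the mat (no step), fixed: the target. Origin at its middle, on the mat's surface; y axis along the strip, x axis across it. It is 88 mm from the mat's centre, on either side: it may be the nearer or the farther of the two lines
- red_line: the same strip in red, on the other side of the mat's centre: not the target
- balm_tin: round red and white tin, 58 mm in diameter, 50 mm high, standing loose beside the mat; origin at the centre of its underside. Not to be moved
- brass_weight_5: small knobbed brass weight, 28 mm in diameter, 36 mm high, standing loose beside the mat; origin at the centre of its underside. Not to be moved
- ink_pad: round blue tin with a red ink pad, 62 mm in diameter, 13 mm high, lying loose beside the mat; origin at the centre of its underside. Not to be moved
Things that resemble listed ones, but are neither listed nor needed, are in the scene too. Of the things that look like the tube, take the one that is farthest to the robot's right at the start.

How it is judged:
On the way:
1. the tube, down on the mat, has turned over (at least about two thirds of a half turn) by rolling (angle between tube's own z axis and vertical above 2.1 rad and height (world z) of tube below 0.0215 m), for 0.05 s.
At the end, for the whole second after the job is handed in: The tube lies still and released on the mat, its middle within 7 mm of the green line's centre line (so that it rests on the tape) and within 30 mm of the line's midpoint along it, parallel to the line within 8.6 degrees (0.15 rad); tin, weight and ink pad within 15 mm of where they stood (x of tube in the frame of green_line between -0.007 and 0.007 m and y of tube in the frame of green_line between -0.03 and 0.03 m and angle between the y axis of tube and the y axis of green_line, either way round below 0.15 rad and height (world z) of tube between 0.0145 and 0.0185 m and linear speed of tube below 0.005 m/s and distance of each of balm_tin, brass_weight_5, ink_pad from where it was at the start of the episode below 0.015 m); the robot touches nothing.
It fails at once if the tube is lifted more than 8 mm off the mat (height (world z) of tube above 0.0245 m).
It fails at once if the tin, the weight or the ink pad is moved more than 15 mm (distance of any of balm_tin, brass_weight_5, ink_pad from where it was at the start of the episode above 0.015 m).
It also fails if it takes over 64 s, if anything falls off the work surface, if the arm or the gripper's body presses on something with over 40 N, if the wrist force passes 120 N, or if a joint passes its speed limit or range.

### The arm

A 6-joint arm with a two-finger parallel gripper is mounted at the origin on a cart in front of the work surface, level with it; the furniture and walls round the work are solid. World frame = base frame: x ahead of the robot, y to its left, z up, the work surface at z = 0. Lengths are in m, angles in rad, forces in N, time in s.
With the tool pointing down it reaches from about 0.375 to 0.925 m from the base axis. Payload 5.7 kg.
Tool frame: the origin (TCP) lies at the very end of the fingers, on their centre line; the grasp point (between the pads) lies r.tcp_to_grasp behind it (r.tcp_to_grasp is the distance from the TCP to the grasp point, in m); z points along the fingers, y is the line along which they close (so a half turn about z gives the same grasp; the last joint's range is limited). The gripper opens to 88 mm and grips with 3 to 60 N. Pads are 20 mm wide; open, the fingers measure 115 mm over their backs; the gripper's body (75 mm by 178 mm) begins 61 mm behind the grasp point.
Start: joints at [-1.304, 0.359, 1.51, -0, 1.272, -0.115], TCP at [0.224, -0.557, 0.223] pointing down, gripper open.
Joint ranges: [-2.97, 2.97], [-1.01, 2.36], [0.21, 2.38], [-0.96, 4.11], [0.2, 2.71], [-2.98, 2.98]. Speed limits (rad/s): [2.39, 2.39, 3.14, 3.14, 3.14, 3.14].

### API

Orientations are given as a 3x3 rotation matrix whose columns are the frame's x, y, z axes.
In Python, from bench import monitor, vision, sign_off, r gives the robot as it stands.
- The arm moves only by the tool drive_tool, never from a script. Its argument "rows" is a list of rows, each a list of 3 entries, a list of its own where there are three numbers: the shift along the world's x, y, z in mm, then the turn about the world's z in degrees, then the finger opening in mm, from 0 to 87.8. In form: [[[dx, dy, dz], yaw, hand], ...]. A call has 1 to 20 rows; each row is the pose to reach, as a shift and turn from the pose commanded when the call began; what a row does not reach only later rows make up. A row lasts 1/8 s, in which the tool goes at most 62.5 mm and 10.7 degrees, less where a joint would pass 70% of its speed; a pose out of reach is approached as far as the arm can. A call with a gripper value outside its range is refused whole. The fingers move at their own pace and stop on an object; "newtons" is the grip in N (left out, the last holds). Time passes only in rows, so rows that repeat a pose let the fingers close. It gives the time, the measured TCP pose, the force, the opening and the grip force at its end, in the units of the state.
- monitor.sense(): the state, without advancing time (a new reading comes with each control period).
- vision.camera(name): name is "side" or "top" or "wrist"; returns the picture (480x640x3 uint8, red, green, blue); there is no depth.
- vision.camera_params(name): a dict with "mtx" (3x3 intrinsics, pixels), "R" (3x3) and "t" (3): a world point X has camera coordinates R X + t; the wrist camera has in their place "hand_eye" (4x4, takes a point from camera to tool coordinates, whose origin is the TCP and whose axes are the flange's). Camera axes: x right, y down, z forward; pixel columns grow to the right and rows downward; lengths in m; the calibration is good to about 2 mm. A picture is of the moment at which its call begins: read the wrist's pose just before it. camera_params takes no time and is no camera call.
- sign_off(): hands the job in; it is judged then, once.
Trained networks look in the newest picture that a camera, given by its name, has taken for a name from the list of things; names that differ only in an ending like _2 or _b are one class to them, and where a whole thing is asked for, a point or a joint stands for the part that bears it (a point fixed in the world has none). Each returns a list of dicts, best first, with "confidence" (0 to 1); they miss things now and then, are a little off and sometimes report something else, mostly with a low value. They report only what shows in the picture. A call takes as long as a camera call. They do not tell look-alikes from the thing itself.
- vision.regions_of(target, camera): "mask" (480x640 bool, what is visible of it) and "rect" ([centre column, centre row, width, height] in pixels, round what is visible of it).
- vision.place_of(target, camera): "at" ([column, row] in pixels: a listed point, or the origin of a listed thing).
The state is a dict: "clock": time; "qpos": joint angles; "dq": joint speeds; "tau": joint torques, N m; "tool_pos": TCP position; "orientation": TCP orientation; "contact_force": force on the tool from outside, world axes, zero at the start; "wrist_torque": the same for the moment, N m; "grip_width": finger opening in m; "grasp_force": force on a finger pad.
Only numpy, scipy, OpenCV 4.12 (cv2) and the standard library are available. Lean on these libraries where they do the work, as an engineer would, in place of code of your own. Each camera call takes 0.05 s, during which the arm holds its last target. There are 200 camera calls.

## Working session

There is one attempt and no reset: what is moved stays moved. The work goes in short steps, Python scripts to look and compute and a tool call to move; the robot and the scene stay as the last step left them, time stands still between calls to the robot, and variables do not carry over. Pictures are saved under pics/ and viewed, at most 10 in all, crops included, and the job is handed in when it is done.

Besides the shell and the picture viewer there is one more tool, called after "Request:" as name(argument=value, ...) on one line, values as JSON. drive_tool: Moves the arm, as the interface text tells. Its arguments: {"type":"object","properties":{"rows":{"type":"array"},"newtons":{"type":"number"}},"required":["rows"]}

```bash
mkdir -p pics
cat > h.py <<'E'
import numpy as np,cv2
from bench import monitor,vision,sign_off,r
def ray(cam,uv,z):
    p=vision.camera_params(cam);K=np.array(p["mtx"])
    d=np.linalg.inv(K)@np.array([uv[0],uv[1],1.])
    if "R" in p: R=np.array(p["R"]);t=np.array(p["t"]);o=-R.T@t;d=R.T@d
    else:
        s=monitor.sense();H=np.array(p["hand_eye"]);Rw=np.array(s["orientation"])
        o=Rw@H[:3,3]+np.array(s["tool_pos"]);d=Rw@H[:3,:3]@d
    return o+d*(z-o[2])/d[2]
def snap(cam,name):
    im=vision.camera(cam);cv2.imwrite(f"pics/{name}.png",cv2.cvtColor(im,cv2.COLOR_RGB2BGR));return im
def axis(mask,cam,z):
    c=cv2.boxPoints(cv2.minAreaRect(np.argwhere(mask)[:,::-1].astype(np.float32)))
    return np.array([ray(cam,p,z) for p in c])
E
cat > look.py <<'E'
from h import *
snap("top","top1")
for n,z in [("tube",.0165),("green_line",.004),("red_line",.004),("mat",.004),("balm_tin",0),("brass_weight_5",0),("ink_pad",0)]:
    for d in vision.place_of(n,"top"): print(n,np.round(d["confidence"],2),np.round(d["at"]),np.round(ray("top",d["at"],z),4))
for n,z in [("tube",.0165),("green_line",.004)]:
    for d in vision.regions_of(n,"top"):
        if d["confidence"]>.3: print(n,round(d["confidence"],2),np.round(d["rect"]),np.round(axis(d["mask"],"top",z)[:,:2],3).tolist())
s=monitor.sense();print(s["tool_pos"],s["orientation"],s["clock"],s["grip_width"],r.tcp_to_grasp)
E
python3 look.py
```

```text
tube 0.94 [165. 189.] [0.7093 0.3647 0.0165]
tube 0.85 [238. 242.] [0.6028 0.2193 0.0165]
tube 0.63 [365. 249.] [ 0.5851 -0.0244  0.0165]
green_line 0.77 [383. 299.] [ 0.4906 -0.0582  0.004 ]
red_line 0.72 [359. 208.] [ 0.6692 -0.0155  0.004 ]
mat 0.98 [368. 249.] [ 0.5872 -0.0306  0.004 ]
balm_tin 0.67 [293. 293.] [0.5036 0.1153 0.    ]
brass_weight_5 0.48 [431. 202.] [ 0.6791 -0.158   0.    ]
ink_pad 0.7 [465. 266.] [ 0.553  -0.2188  0.    ]
tube 0.92 [366. 249.  61.  24.] [[0.589, 0.032], [0.618, -0.075], [0.592, -0.082], [0.563, 0.025]]
tube 0.55 [240. 242.  33.  57.] [[0.56, 0.253], [0.66, 0.21], [0.649, 0.186], [0.549, 0.23]]
tube 0.55 [167. 188.  17.  56.] [[0.772, 0.383], [0.773, 0.357], [0.659, 0.348], [0.658, 0.373]]
green_line 0.72 [384. 294.  83.  29.] [[0.483, 0.028], [0.53, -0.136], [0.514, -0.14], [0.468, 0.024]]
[ 0.22351844 -0.55677423  0.22260166] [[ 9.28005599e-01  3.72566242e-01 -5.81875043e-05]
 [ 3.72566246e-01 -9.28005589e-01  1.35004326e-04]
 [-3.70027474e-06 -1.46963471e-04 -9.99999989e-01]] 0.5 0.08765926403112809 0.0187
```

View pics/top1.png

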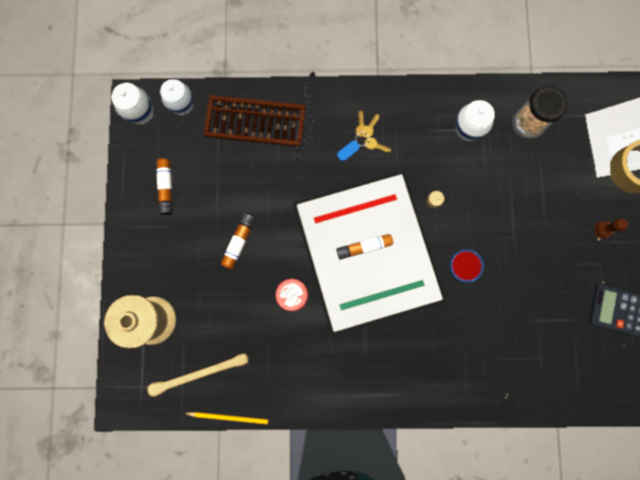

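The three look-alike tubes are at (165,188), (238,242) and (366,246). The one on the mat at (366,246) is farthest to the robot's right (-y) and lies between the lines, so it fits. The green line is at (383,296), nearer the robot. I'll confirm with an enlarged crop and go above the tube.

```bash
python3 -c "
import cv2
i=cv2.imread('pics/top1.png')[160:340,260:500];cv2.imwrite('pics/crop1.png',cv2.resize(i,None,fx=3.2,fy=3.2,interpolation=cv2.INTER_CUBIC))"
```

```text
(no output)
```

View pics/crop1.png

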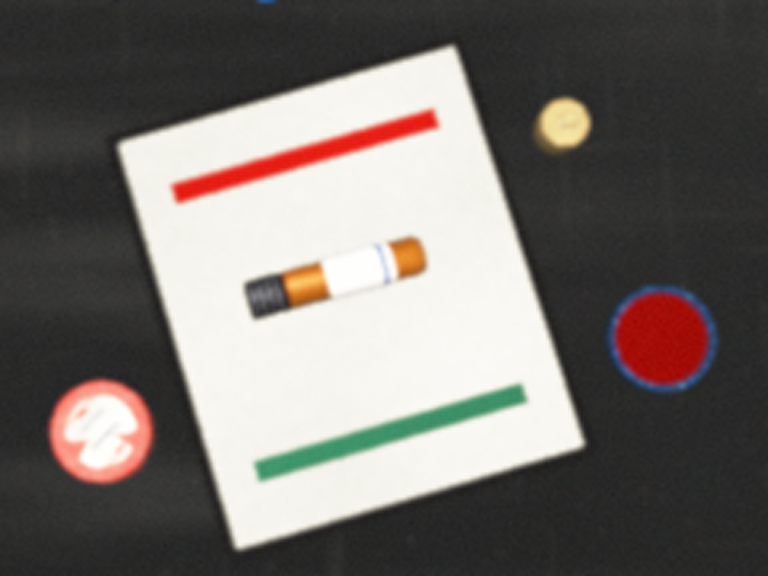

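Request:
drive_tool(rows=[[[30, 39, 30], -2, 70], [[70, 90, 50], -4, 70], [[115, 148, 60], -6, 50], [[160, 206, 60], -6, 40], [[205, 264, 60], -6, 40], [[250, 322, 60], -6, 40], [[290, 374, 60], -6, 40], [[330, 425, 60], -6, 40], [[370, 477, 60], -6, 40], [[400, 515, 60], -6, 40], [[425, 548, 60], -6, 40], [[425, 548, 60], -6, 40], [[425, 548, 60], -6, 40], [[425, 548, 60], -6, 40]])

```text
clock: 2.25
tool_pos: [0.6476, -0.0101, 0.2825]
orientation: [[0.962, 0.273, -0.001], [0.273, -0.962, -0.001], [-0.001, 0.0, -1.0]]
contact_force: [0.1, -0.2, 0.6]
grip_width: 0.0399
grasp_force: 0.0
```

The crop shows the amber tube with black cap (265,295 in the crop) and white label, lying on the mat between red (305,155) and green (390,432) lines: the right one. Now one look from close by.

```bash
cat > look2.py <<'E'
from h import *
import sys
def go(cam):
    im=snap(cam,cam+sys.argv[1])
    hsv=cv2.cvtColor(im,cv2.COLOR_RGB2HSV)
    res={}
    for n,z in [("tube",.0165),("green_line",.004)]:
        for d in vision.regions_of(n,cam):
            if d["confidence"]<.25: continue
            b=axis(d["mask"],cam,z)[:,:2]
            e=[b[1]-b[0],b[2]-b[1]];L=sorted(e,key=np.linalg.norm)
            u=L[1]/np.linalg.norm(L[1]);u=u if u[1]<0 else -u
            print(cam,n,round(d["confidence"],2),np.round(d["rect"]),"c",np.round(b.mean(0),4),"size",np.round([np.linalg.norm(x) for x in L],3),"ang",np.round(np.degrees(np.arctan2(u[1],u[0])),1))
            if n not in res and np.hypot(*(b.mean(0)-[.545,-.04]))<.12: res[n]=(b.mean(0),u)
    # green by colour
    m=((hsv[...,0]>50)&(hsv[...,0]<90)&(hsv[...,1]>90)).astype(np.uint8)
    k,l,st,_=cv2.connectedComponentsWithStats(m)
    if k>1:
        j=1+st[1:,4].argmax();b=axis(l==j,cam,.004)[:,:2];print("greencol",st[j],np.round(b.mean(0),4),np.round([np.linalg.norm(b[1]-b[0]),np.linalg.norm(b[2]-b[1])],3))
    if len(res)==2:
        d=res["tube"][0]-res["green_line"][0];u=res["green_line"][1];n=np.array([u[1],-u[0]])
        print("tube rel line: along",round(d@u*1e3,1),"across(+ = robotward)",round(d@n*1e3,1))
for c in sys.argv[2:]: go(c)
s=monitor.sense();print(np.round(s["tool_pos"],4),s["clock"])
E
python3 look2.py 2 wrist
```

```text
wrist tube 0.81 [142. 184.  65.  77.] c [0.6047 0.219 ] size [0.027 0.117] ang -24.2
wrist tube 0.74 [323. 245.  87.  20.] c [ 0.5904 -0.0239] size [0.027 0.11 ] ang -75.7
wrist tube 0.67 [ 21.  54.  34. 106.] c [0.715  0.3636] size [0.033 0.113] ang -173.5
wrist green_line 0.78 [324. 309.  78.   9.] c [ 0.4962 -0.0523] size [0.014 0.11 ] ang -74.3
greencol [285 303  79   8 546] [ 0.4979 -0.0526] [0.111 0.011]
tube rel line: along -1.8 across(+ = robotward) -98.4
[ 0.6477 -0.0103  0.2829] 2.4
```

View pics/wrist2.png

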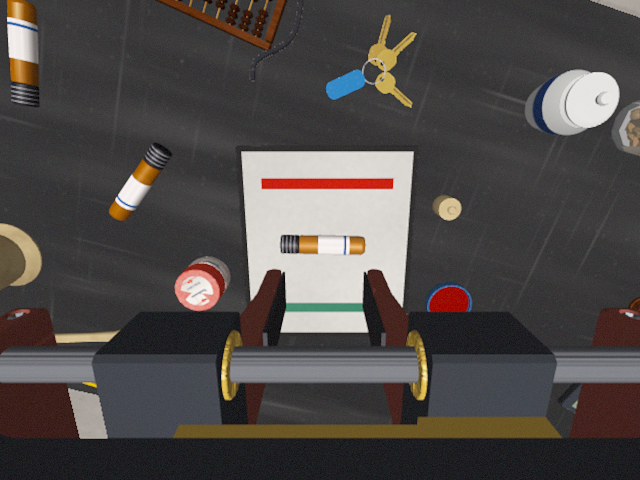

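The wrist view agrees: tube at (323,245), green line at (324,308), fingers pointing down with the tube centred. I'm lowering open fingertips behind the tube.

Request:
drive_tool(rows=[[[0, 0, -50], 0, 55], [[0, 0, -105], 0, 55], [[0, 0, -160], 0, 55], [[0, 0, -210], 0, 55], [[0, 0, -250], 0, 55], [[0, 0, -271], 0, 55], [[0, 0, -271], 0, 55], [[-10, -3, -271], 0, 55], [[-19, -6, -271], 0, 55], [[-26, -8, -271], 0, 55], [[-26, -8, -271], 0, 55]])

```text
clock: 3.78
tool_pos: [0.6219, -0.017, 0.0122]
orientation: [[0.962, 0.273, 0.0], [0.273, -0.962, 0.0], [0.0, -0.0, -1.0]]
contact_force: [-1.1, 0.7, -0.1]
grip_width: 0.0548
grasp_force: 0.0
```

Request:
drive_tool(rows=[[[-3, -1, 0], 0, 55], [[-6, -1.7, 0], 0, 55], [[-9, -2.5, 0], 0, 55], [[-12, -3.5, 0], 0, 55], [[-15, -4.3, 0], 0, 55], [[-18, -5.2, 0], 0, 55], [[-21, -6, 0], 0, 55], [[-24, -7, 0], 0, 55], [[-27, -7.7, 0], 0, 55], [[-30, -8.6, 0], 0, 55], [[-33, -9.5, 0], 0, 55], [[-36, -10.3, 0], 0, 55], [[-39, -11, 0], 0, 55], [[-42, -12, 0], 0, 55], [[-45, -13, 0], 0, 55], [[-47, -13.5, 0], 0, 55], [[-49, -14, 0], 0, 55], [[-50, -14.3, 0], 0, 55], [[-50, -14.3, 0], 0, 55]])

```text
clock: 6.15
tool_pos: [0.5725, -0.0311, 0.0116]
orientation: [[0.962, 0.274, -0.0], [0.274, -0.962, 0.0], [-0.0, -0.0, -1.0]]
contact_force: [0.8, 0.6, -0.3]
grip_width: 0.0551
grasp_force: 0.0
```

```bash
python3 look2.py 3 wrist top
```

```text
wrist tube 0.91 [302. 330. 181.  40.] c [ 0.5489 -0.0247] size [0.021 0.091] ang -74.8
wrist green_line 0.55 [325. 404. 180.  22.] c [ 0.496  -0.0526] size [0.015 0.105] ang -74.1
greencol [ 236  395  177   19 3099] [ 0.4964 -0.0528] [0.013 0.105]
tube rel line: along -12.4 across(+ = robotward) -58.5
top tube 0.97 [240. 242.  35.  58.] c [0.6052 0.2187] size [0.026 0.111] ang -23.0
top tube 0.91 [166. 188.  17.  51.] c [0.7134 0.3658] size [0.027 0.114] ang -175.1
top tube 0.54 [378. 273.  49.  19.] c [ 0.5457 -0.0461] size [0.014 0.088] ang -75.4
top green_line 0.7 [391. 292.  69.  23.] c [ 0.502  -0.0685] size [0.016 0.144] ang -74.8
top green_line 0.44 [291. 294.  32.  34.] c [0.5009 0.1164] size [0.059 0.062] ang -90.7
greencol [362 446  69  31 485] [ 0.1927 -0.0715] [0.046 0.126]
tube rel line: along -10.2 across(+ = robotward) -48.0
[ 0.5726 -0.031   0.0116] 6.45
```

View pics/wrist3.png

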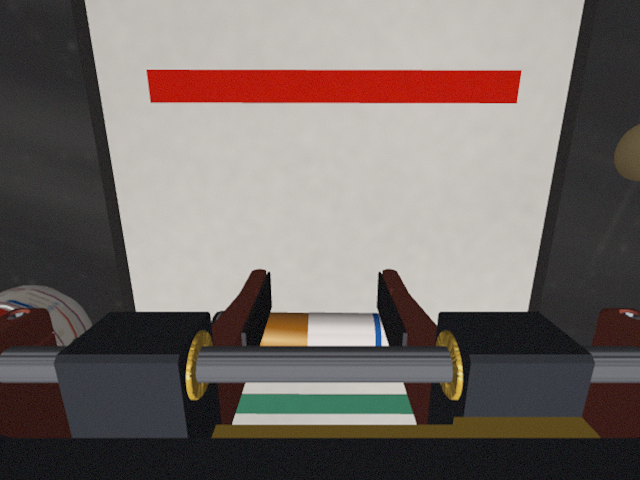

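The tube (amber/white between the fingers, about (320,330)) has rolled ahead squarely, and the green line is at (325,404). I'll push another 45 mm slowly, then back off, rise and measure.

Request:
drive_tool(rows=[[[-3, -0.9, 0], 0, 55], [[-6, -1.7, 0], 0, 55], [[-9, -2.6, 0], 0, 55], [[-12, -3.4, 0], 0, 55], [[-15, -4.3, 0], 0, 55], [[-18, -5.2, 0], 0, 55], [[-21, -6, 0], 0, 55], [[-24, -7, 0], 0, 55], [[-27, -7.7, 0], 0, 55], [[-30, -8.6, 0], 0, 55], [[-33, -9.5, 0], 0, 55], [[-36, -10.3, 0], 0, 55], [[-38, -10.9, 0], 0, 55], [[-40, -11.4, 0], 0, 55], [[-41, -11.7, 0], 0, 55], [[-42, -12, 0], 0, 55], [[-42.5, -12.2, 0], 0, 55], [[-43, -12.3, 0], 0, 55], [[-43, -12.3, 0], 0, 55]])

```text
clock: 8.82
tool_pos: [0.5295, -0.0434, 0.0116]
orientation: [[0.962, 0.273, -0.0], [0.273, -0.962, 0.0], [-0.0, -0.0, -1.0]]
contact_force: [-0.3, 0.7, -1.0]
grip_width: 0.0548
grasp_force: 0.0
```

Request:
drive_tool(rows=[[[5, 1.4, 0], 0, 55], [[30, 8.6, 30], 0, 55], [[60, 17, 80], 0, 55], [[90, 26, 130], 0, 55], [[110, 31.5, 180], 0, 55], [[110, 31.5, 200], 0, 55], [[110, 31.5, 200], 0, 55], [[110, 31.5, 200], 0, 55], [[110, 31.5, 200], 0, 55]])

```text
clock: 9.95
tool_pos: [0.6382, -0.0118, 0.2098]
orientation: [[0.962, 0.273, -0.003], [0.273, -0.962, 0.001], [-0.003, -0.001, -1.0]]
contact_force: [0.5, 0.6, -1.3]
grip_width: 0.0551
grasp_force: 0.0
```

```bash
python3 look2.py 4 wrist top
```

```text
wrist tube 0.95 [322. 329. 100.  21.] c [ 0.5045 -0.0466] size [0.029 0.111] ang -74.1
wrist tube 0.57 [105. 181.  79.  92.] c [0.6047 0.2187] size [0.027 0.117] ang -24.0
wrist tube 0.47 [328. 242. 223. 209.] c [ 0.5969 -0.028 ] size [0.221 0.243] ang -158.9
wrist green_line 0.56 [324. 329. 120.  10.] c [ 0.4962 -0.0515] size [0.012 0.145] ang -74.1
greencol [371 324  15   9 120] [ 0.5151 -0.1153] [0.011 0.017]
tube rel line: along -2.4 across(+ = robotward) -9.3
top tube 0.88 [166. 185.  16.  56.] c [0.7153 0.3654] size [0.026 0.114] ang -175.5
top tube 0.75 [380. 290.  57.  22.] c [ 0.5064 -0.0496] size [0.027 0.108] ang -74.8
top tube 0.63 [415. 286.  15.   9.] c [ 0.5172 -0.1194] size [0.012 0.033] ang -76.7
top tube 0.56 [242. 243.  28.  55.] c [0.6054 0.2193] size [0.027 0.111] ang -23.7
top green_line 0.58 [416. 285.  16.  10.] c [ 0.5174 -0.1207] size [0.014 0.035] ang -76.7
greencol [379 157  23  32 177] [ 0.7393 -0.0808] [0.076 0.025]
tube rel line: along -71.7 across(+ = robotward) -5.6
[ 0.6394 -0.0119  0.2112] 10.25
```

View pics/wrist4.png

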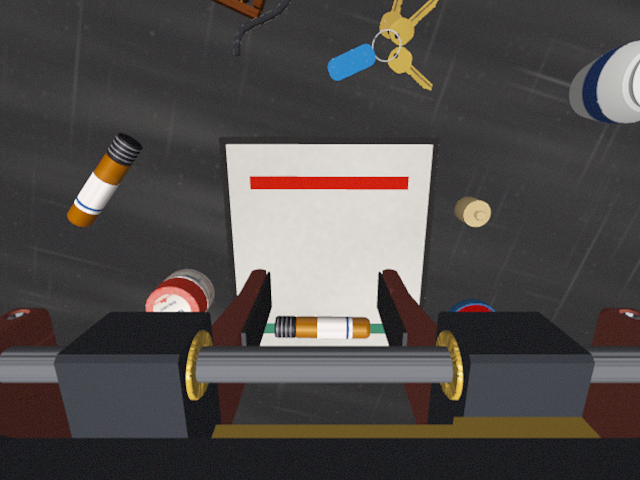

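The tube (322,328) lies parallel on the far edge of the green line, about 9 mm short by both cameras (along-line offset about 2 mm). I'll go down again and push 9 mm further.

Request:
drive_tool(rows=[[[-10, -3, -50], 0, 55], [[-35, -10, -100], 0, 55], [[-65, -18.6, -150], 0, 55], [[-85, -24, -185], 0, 55], [[-93, -26.5, -199], 0, 55], [[-96, -27.5, -199], 0, 55], [[-100, -28.6, -199], 0, 55], [[-104, -29.7, -199], 0, 55], [[-107, -30.6, -199], 0, 55], [[-109, -31.2, -199], 0, 55], [[-111, -31.7, -199], 0, 55], [[-113, -32.3, -199], 0, 55], [[-115, -32.9, -199], 0, 55], [[-116, -33.2, -199], 0, 55], [[-117, -33.5, -199], 0, 55], [[-117.7, -33.7, -199], 0, 55], [[-118.2, -33.8, -199], 0, 55], [[-118.6, -33.9, -199], 0, 55], [[-118.6, -33.9, -199], 0, 55]])

```text
clock: 12.62
tool_pos: [0.5209, -0.0458, 0.0126]
orientation: [[0.962, 0.274, -0.0], [0.274, -0.962, 0.0], [-0.0, -0.0, -1.0]]
contact_force: [-0.4, 0.4, 0.4]
grip_width: 0.0551
grasp_force: 0.0
```

Request:
drive_tool(rows=[[[5, 1.4, 0], 0, 55], [[30, 8.6, 30], 0, 55], [[60, 17, 80], 0, 55], [[95, 27, 130], 0, 55], [[118, 34, 180], 0, 55], [[130, 37, 230], 0, 55], [[130, 37, 240], 0, 55], [[130, 37, 240], 0, 55], [[130, 37, 240], 0, 55], [[130, 37, 240], 0, 55]])

```text
clock: 13.88
tool_pos: [0.6497, -0.0088, 0.2507]
orientation: [[0.962, 0.273, -0.003], [0.273, -0.962, 0.001], [-0.003, -0.001, -1.0]]
contact_force: [0.1, 0.7, -0.5]
grip_width: 0.0549
grasp_force: 0.0
```

```bash
python3 look2.py 5 wrist top; python3 -c "
import cv2
i=cv2.imread('pics/wrist5.png')[220:360,220:430];cv2.imwrite('pics/crop5.png',cv2.resize(i,None,fx=3.6,fy=3.6,interpolation=cv2.INTER_CUBIC))"
```

```text
wrist tube 0.91 [  8.  53.  17. 106.] c [0.713 0.355] size [0.017 0.104] ang -178.1
wrist tube 0.77 [128. 188.  69.  79.] c [0.6048 0.2191] size [0.027 0.117] ang -24.2
wrist tube 0.72 [322. 326.  89.  18.] c [ 0.4951 -0.0491] size [0.029 0.11 ] ang -74.1
wrist green_line 0.56 [322. 322. 116.   8.] c [ 0.4961 -0.0509] size [0.015 0.153] ang -74.1
wrist green_line 0.25 [194. 290.  58.  45.] c [0.4928 0.1238] size [0.067 0.077] ang -76.0
greencol [363 316  20   8 130] [ 0.5151 -0.1148] [0.011 0.025]
tube rel line: along -2.0 across(+ = robotward) 0.5
top tube 0.63 [393. 292.  37.  11.] c [ 0.5086 -0.0742] size [0.019 0.061] ang -90.6
top tube 0.59 [165. 188.  16.  54.] c [0.7152 0.3654] size [0.026 0.114] ang -174.9
top tube 0.57 [240. 241.  33.  58.] c [0.6045 0.2174] size [0.029 0.112] ang -24.2
top green_line 0.68 [417. 285.  18.  11.] c [ 0.5175 -0.1218] size [0.014 0.033] ang -72.3
greencol [377 124  31  45 299] [ 0.7938 -0.0871] [0.104 0.034]
tube rel line: along -48.0 across(+ = robotward) -6.0
[ 0.6508 -0.0088  0.2524] 14.175
```

View pics/crop5.png

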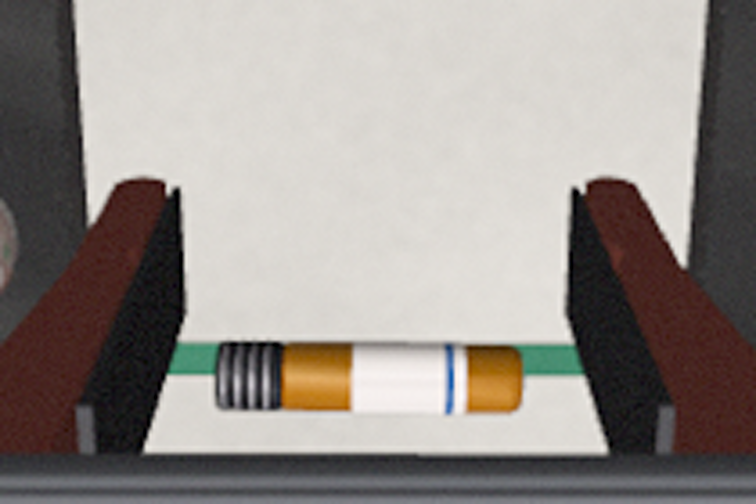

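By the crop, the tube (370,378) covers the tape, parallel; measured about 0–2 mm off the centre line and 2 mm off the middle. I'll check that it really turned by comparing its surface in the earlier pictures, and get a side view.

Run:
```python
from h import *
snap("side","side5")
for d in vision.regions_of("tube","side"): print(round(d["confidence"],2),np.round(d["rect"]))
rows=[]
for n,(c,rw,w,h) in {"wrist2":(323,245,110,34),"wrist3":(310,330,220,68),"wrist4":(322,329,120,37),"wrist5":(322,326,110,34)}.items():
    i=cv2.imread(f"pics/{n}.png")[rw-h//2:rw+h//2,c-w//2:c+w//2]
    rows.append(cv2.resize(i,(450,139),interpolation=cv2.INTER_CUBIC))
cv2.imwrite("pics/mont.png",np.vstack(rows))
```

```text
0.98 [328. 188.  43.  15.]
0.95 [304. 222.  55.  13.]
0.59 [296. 306.  47.  47.]
```

View pics/mont.png

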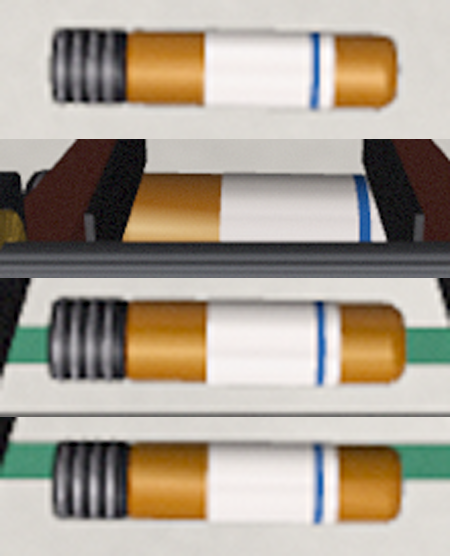

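View pics/side5.png

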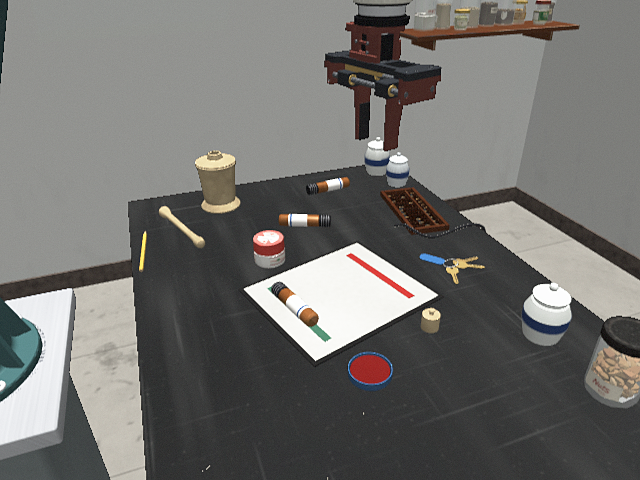

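The tube's surface is rotationally symmetric, so the pictures (mat with tube on the green line at (295,303), tin, weight and pad in place in the side view) can't prove it rolled rather than slid. There is plenty of time, so I'll test it from the robot's side. A brisk short push that leaves the tube coasting ahead of the stopped fingers shows that it rolls.

Request:
drive_tool(rows=[[[-40, -11.4, 0], 0, 55], [[-90, -25.7, 0], 0, 55], [[-140, -40, 0], 0, 55], [[-185, -53, 0], 0, 55], [[-203, -58, -30], 0, 55], [[-203, -58, -80], 0, 55], [[-203, -58, -130], 0, 55], [[-203, -58, -180], 0, 55], [[-203, -58, -220], 0, 55], [[-203, -58, -240], 0, 55], [[-203, -58, -240], 0, 55], [[-203, -58, -240], 0, 55]])

```text
clock: 15.78
tool_pos: [0.4487, -0.067, 0.0133]
orientation: [[0.962, 0.274, 0.001], [0.274, -0.962, -0.0], [0.001, 0.001, -1.0]]
contact_force: [0.5, 0.2, 0.7]
grip_width: 0.055
grasp_force: 0.0
```

Request:
drive_tool(rows=[[[5, 1.4, 0], 0, 55], [[14, 4, 0], 0, 55], [[23, 6.6, 0], 0, 55], [[32, 9.2, 0], 0, 55], [[41, 11.7, 0], 0, 55], [[41, 11.7, 0], 0, 55], [[41, 11.7, 0], 0, 55], [[41, 11.7, 0], 0, 55], [[41, 11.7, 0], 0, 55], [[41, 11.7, 0], 0, 55]])

```text
clock: 17.02
tool_pos: [0.4888, -0.0551, 0.0126]
orientation: [[0.962, 0.273, -0.0], [0.273, -0.962, 0.0], [-0.0, -0.0, -1.0]]
contact_force: [0.2, -0.0, -0.3]
grip_width: 0.0549
grasp_force: 0.0
```

```bash
python3 look2.py 6 wrist
```

```text
wrist tube 0.94 [317. 217. 250.  52.] c [ 0.5247 -0.0409] size [0.026 0.114] ang -74.2
wrist green_line 0.89 [332. 270. 324.  28.] c [ 0.4979 -0.0563] size [0.015 0.17 ] ang -74.9
wrist green_line 0.34 [614. 257.  52. 108.] c [ 0.5441 -0.2004] size [0.024 0.063] ang -150.0
greencol [ 171  255  321   24 7079] [ 0.4985 -0.0564] [0.013 0.17 ]
tube rel line: along -7.9 across(+ = robotward) -29.9
[ 0.4889 -0.0551  0.0126] 17.175
```

The tube coasted about 14 mm ahead of the stopped fingers, so it rolls under this contact. The full line is now seen too: centre (0.4985, -0.056). Next I step over the tube and push it slowly the 29 mm back onto the line.

Request:
drive_tool(rows=[[[0, 0, 40], 0, 55], [[0, 0, 70], 0, 55], [[40, 11.4, 70], 0, 55], [[79, 22.5, 70], 0, 55], [[82, 23.4, 40], 0, 55], [[82, 23.4, 0], 0, 55], [[82, 23.4, 0], 0, 55], [[76, 21.7, 0], 0, 55], [[70, 20, 0], 0, 55], [[65, 18.6, 0], 0, 55], [[62, 17.7, 0], 0, 55], [[59, 16.9, 0], 0, 55], [[56, 16, 0], 0, 55], [[53, 15.1, 0], 0, 55], [[50, 14.3, 0], 0, 55]])

```text
clock: 19.05
tool_pos: [0.5388, -0.0408, 0.0126]
orientation: [[0.962, 0.274, -0.0], [0.274, -0.962, 0.0], [-0.0, -0.0, -1.0]]
contact_force: [-0.8, 0.5, 0.4]
grip_width: 0.055
grasp_force: 0.1
```

Request:
drive_tool(rows=[[[-2, -0.6, 0], 0, 55], [[-4, -1.1, 0], 0, 55], [[-6, -1.7, 0], 0, 55], [[-8, -2.3, 0], 0, 55], [[-10, -2.9, 0], 0, 55], [[-12, -3.4, 0], 0, 55], [[-13, -3.7, 0], 0, 55], [[-14, -4, 0], 0, 55], [[-15, -4.3, 0], 0, 55], [[-15.7, -4.5, 0], 0, 55], [[-16.3, -4.7, 0], 0, 55], [[-16.8, -4.8, 0], 0, 55], [[-17.1, -4.9, 0], 0, 55], [[-17.1, -4.9, 0], 0, 55]])

```text
clock: 20.8
tool_pos: [0.5218, -0.0457, 0.0126]
orientation: [[0.962, 0.274, -0.0], [0.274, -0.962, 0.0], [-0.0, -0.0, -1.0]]
contact_force: [-0.8, 0.1, -0.4]
grip_width: 0.0553
grasp_force: 0.0
```

Request:
drive_tool(rows=[[[5, 1.4, 0], 0, 55], [[20, 5.7, 10], 0, 55], [[20, 5.7, 60], 0, 55], [[-10, -3, 110], 0, 55], [[-60, -17, 160], 0, 55], [[-80, -23, 200], 0, 55], [[-80, -23, 200], 0, 55], [[-80, -23, 200], 0, 55], [[-80, -23, 200], 0, 55]])

```text
clock: 21.92
tool_pos: [0.4417, -0.0683, 0.2113]
orientation: [[0.962, 0.274, -0.002], [0.274, -0.962, 0.001], [-0.002, -0.001, -1.0]]
contact_force: [0.2, 0.1, 0.2]
grip_width: 0.0548
grasp_force: 0.0
```

```bash
python3 look2.py 7 wrist
```

```text
wrist tube 0.87 [322. 155. 116.  28.] c [ 0.4967 -0.0487] size [0.026 0.11 ] ang -75.2
wrist tube 0.55 [43.  8. 36. 15.] c [0.5544 0.2331] size [0.011 0.03 ] ang -74.2
wrist tube 0.36 [329. 156. 162.  10.] c [ 0.4985 -0.0556] size [0.013 0.164] ang -74.1
wrist green_line 0.58 [329. 156. 161.  17.] c [ 0.4981 -0.0558] size [0.015 0.169] ang -74.2
greencol [377 150  32  12 376] [ 0.5169 -0.122 ] [0.033 0.011]
tube rel line: along -7.3 across(+ = robotward) -0.7
[ 0.4417 -0.0683  0.2115] 22.075
```

View pics/wrist7.png

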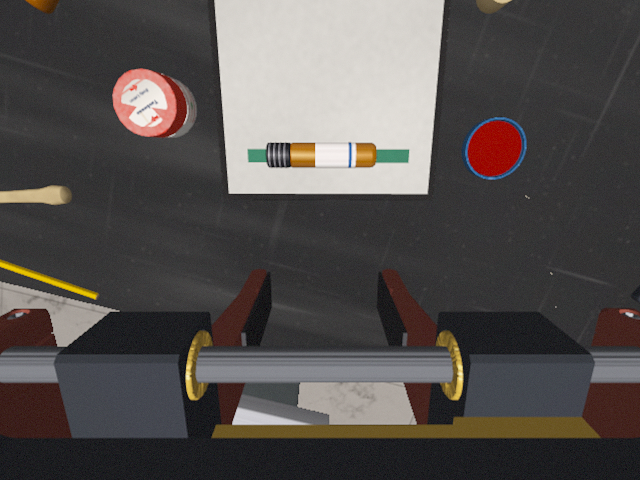

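The tube (322,155) lies along the green line (329,156), under 1 mm off its centre line and 7 mm off the midpoint. The tin and pad are undisturbed and the arm is clear, so I'm handing in.

```bash
python3 -c "
from bench import sign_off
print(sign_off())"
```

```text
the job is handed in; nothing more can be done
None
```

The amber tube was rolled onto the green line and released, and the job is handed in (no verdict was returned). In the last wrist-camera view it lay parallel within about 1°, roughly 1 mm off the centre line and 7 mm from the midpoint, with the tin, weight and ink pad untouched.

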